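# Populate a control panel's mounting rail

## Robot

A 6-joint arm with a two-finger parallel gripper is mounted at the origin on a cart in front of the work surface, level with it; the furniture and walls round the work are solid. World frame = base frame: x ahead of the robot, y to its left, z up, the work surface at z = 0. Lengths are in m, angles in rad, forces in N, time in s.
With the tool pointing down it reaches from about 0.225 to 0.875 m from the base axis. Payload 3.4 kg.
Tool frame: the origin (TCP) lies between the finger pads; the fingertips stand 19 mm ahead of it and the grasp point (between the pads) is the TCP; z points along the fingers, y is the line along which they close (so a half turn about z gives the same grasp; the last joint's range is limited). The gripper opens to 85 mm and grips with 20 to 120 N. Pads are 22 mm wide; open, the fingers measure 114 mm over their backs; the gripper's body (76 mm by 85 mm) begins 54 mm behind the grasp point. The pads swing forward as they close: fully open they stand 13 mm farther back than shut.
Start: joints at [-1.414, 0.276, 1.505, -0, 1.361, -0.121], TCP at [0.158, -0.553, 0.25] pointing down, gripper open.
Joint ranges: [-2.89, 2.89], [-0.75, 2.08], [0.22, 2.7], [-1.18, 4.32], [0.11, 2.71], [-2.7, 2.7]. Speed limits (rad/s): [2.57, 2.57, 3.14, 3.14, 3.14, 3.14].

## Interface

Orientations are given as a unit quaternion [w, x, y, z].
In Python, from rig import get_state, imaging, ticket gives the robot as it stands. The module is installed in compiled form; this text tells all that it offers.
- The arm moves only by the shell command python3 -m inch 'ROWS' [FORCE]. ROWS is JSON, a list of rows, each an object with "claw": the opening, from -1 (shut) to 1 (fully open); "travel": the shift along the world's x, y, z in units of 200 mm (1.0 is 200 mm), a list of three; "turn": the turn about the world's z in units of 180 degrees (1.0 is 180 degrees). A call has 1 to 5 rows; each row is the pose to reach, as a shift and turn from the pose commanded when the call began, turning the shorter way round; what a row does not reach only later rows make up. A row lasts 1/10 s, in which the tool goes at most 50 mm and 8.59 degrees, less where a joint would pass 70% of its speed; a pose out of reach is approached as far as the arm can. A call with a number of a shift or a turn outside -1 to 1 is refused whole. A call with a gripper value outside its range is refused whole. The fingers move at their own pace and stop on an object; FORCE is the grip in N (left out, the last holds). Time passes only in rows, so rows that repeat a pose let the fingers close. It gives the time, the measured TCP pose, the force, the opening and the grip force at its end, in the units of the state.
- get_state(): the state, without advancing time (a new reading comes with each control period).
- imaging.get_image(name): name is "scene" or "top"; returns the picture (480x640x3 uint8, red, green, blue); there is no depth.
- imaging.camera_params(name): a dict with "camera_matrix" (3x3 intrinsics, pixels), "cam_to_world" (4x4, takes a point from camera to world coordinates). Camera axes: x right, y down, z forward; pixel columns grow to the right and rows downward; lengths in m; the calibration is good to about 2 mm. A picture is of the moment at which its call begins. camera_params takes no time and is no camera call.
- ticket.sign_off(): hands the job in; it is judged then, once.
The state is a dict: "clock": time; "qpos": joint angles; "qd": joint speeds; "effort": joint torques, N m; "position": TCP position; "ee_rot": TCP orientation; "contact_force": force on the tool from outside, world axes, zero at the start; "moment": the same for the moment, N m; "width": finger opening in m; "gripper_force": force on a finger pad.
Only numpy, scipy, OpenCV 4.12 (cv2) and the standard library are available. Lean on these libraries where they do the work, as an engineer would, in place of code of your own. Each camera call takes 0.05 s, during which the arm holds its last target. There are 200 camera calls.

## Task

Fit out the mounting rail of the control panel: going right along the rail from the end bracket, put the two-pole breaker next to the bracket, the grey rail relay to the right of the breaker, and the empty black relay socket between the rail relay and the block of terminals, which comes last. Seat each one fully down over the rail, square to it, close beside its neighbour with a gap of no more than about a centimetre, and plug the clear relay fully down into the socket, its sides in line with the socket's. Leave everything upright, released and at rest.

Things in the scene. Friction and masses are not known exactly. Their poses are not given: they have to be found in the camera images.
- panel: Fixed plate 172x310x3 mm on the desk, grey ducts 30 mm high along its long edges (x +-70 mm). On its y axis a steel rail 35 mm wide, 270 long, top 18 mm above the desk, edges sloped 45 deg as lead-in. Origin: centre of its underside, z up, y to the robot's left within 0.12 rad. Right is -y. A shelf hangs over the back of the desk: front edge at world x 0.58, z 0.54 m.
- end_bracket: Grey end bracket with a screw on top, fixed on the rail near its left end (place varies): 10 mm along the rail (y -5 to +5), 52 mm across it, top 37 mm above its origin. Origin: on the rail's centre line, 8 mm above the desk; axes as the panel's. The row starts at its right face, y = -5 mm.
- breaker: White two-pole breaker, joined black toggles on top: 78 (x) x 36 (y, along the rail) mm; shoulders 46 high; raised nose 45 (x) x 36, 70 high (toggles 78). Grip the nose along x. Groove below, 37.5 wide, 10 deep, along y, drops over the rail; seated, origin 8 mm above the panel's. Origin: underside centre, z up; starts upright on the desk, yaw within 0.3 rad.
- rail_relay: Grey rail relay with label fields on top: 78 (x) x 34 (y, along the rail) mm; shoulders 46 high; raised nose 42 (x) x 32, 64 high. Grip the nose along x. Groove below, 37.5 wide, 10 deep, along y, drops over the rail; seated, origin 8 mm above the panel's. Origin: underside centre, z up; starts upright on the desk, yaw within 0.3 rad.
- relay_socket: Empty black relay socket: 78 (x) x 40 (y, along the rail) mm; shoulders 46 high; raised nose 46 (x) x 40, 70 high, with a central well 30x30, 12 deep, chamfered. Grip the nose along x. Groove below, 37.5 wide, 10 deep, along y, drops over the rail; seated, origin 8 mm above the panel's. Origin: underside centre, z up; starts upright on the desk, yaw within 0.3 rad.
- plug_relay: Clear plug-in relay, copper coil inside: body 36x36 mm (clear part 35x35) from height 9 to 57 mm, over a black contact block 27x27, 9 high, that fits the socket's well; plugged in, its origin is 61 mm above the socket's. Origin: centre of the block's underside, z up. Starts upright on the desk, yaw within 0.3 rad. Plugs in any way round that is in line.
- terminals: Block of five slim light-grey terminals: 60 (x) x 32.5 (y, along the rail) mm; shoulders 46 high; raised nose 42 (x) x 32.5, 68 high, two rows of small screws. Grip the nose along x. Groove below, 37.5 wide, 10 deep, along y, drops over the rail; seated, origin 8 mm above the panel's. Origin: underside centre, z up; starts upright on the desk, yaw within 0.3 rad.

How it is judged:
By the outcome, as a careful person would: the job done as asked, in the order asked, and still so for the second after the job is handed in, with the robot touching nothing.
It also fails if it takes over 128 s, if anything falls off the work surface, if the arm or the gripper's body presses on something with over 40 N, if the wrist force passes 120 N, or if a joint passes its speed limit or range.

## Working session

There is one attempt and no reset: what is moved stays moved. The work goes in short steps, Python scripts to look and compute and a shell command to move; the robot and the scene stay as the last step left them, time stands still between calls to the robot, and variables do not carry over. Pictures are saved under pics/ and viewed, at most 14 in all, crops included, and the job is handed in when it is done.

```bash
mkdir -p pics; python3 - <<'E'
from rig import get_state, imaging
import cv2,numpy as np
for n in("scene","top"):
    im=imaging.get_image(n); cv2.imwrite(f"pics/{n}0.png",im[:,:,::-1]); p=imaging.camera_params(n)
    print(n,np.round(p["camera_matrix"],1).tolist(),np.round(p["cam_to_world"],4).tolist())
s=get_state();print(s["clock"],s["position"],s["ee_rot"],s["width"])
E
```

```text
scene [[561.0, 0.0, 319.4], [0.0, 561.0, 244.4], [0.0, 0.0, 1.0]] [[-0.706, -0.2704, 0.6546, -0.2067], [-0.708, 0.2918, -0.6431, 0.8205], [-0.0171, -0.9175, -0.3974, 0.4357], [0.0, 0.0, 0.0, 1.0]]
top [[462.0, 0.0, 318.4], [0.0, 462.0, 249.2], [0.0, 0.0, 1.0]] [[0.0142, -0.9834, 0.1807, 0.252], [-0.9995, -0.0092, 0.0287, 0.1916], [-0.0266, -0.181, -0.9831, 0.8656], [0.0, 0.0, 0.0, 1.0]]
0.1 [ 0.15762151 -0.55252466  0.24951875] [-8.24096743e-04  9.90368151e-01  1.38456655e-01 -1.39346980e-05] 0.08525426720010576
```

View pics/top0.png

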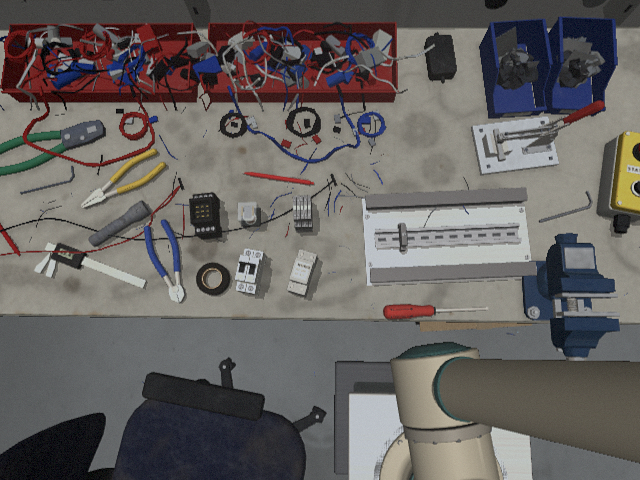

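View pics/scene0.png

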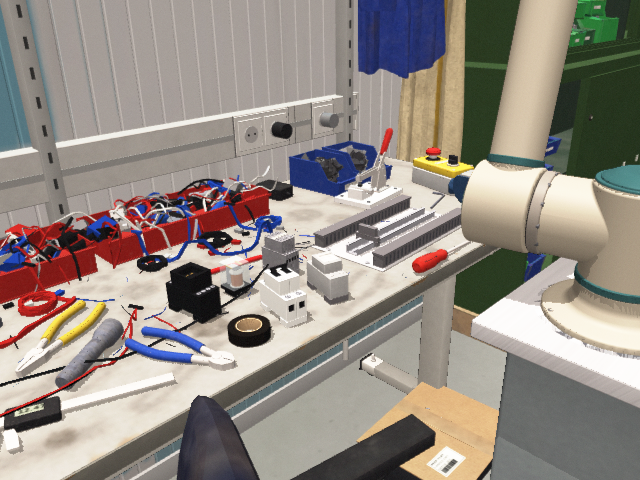

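Top view shows socket (205,215), plug relay (249,213), terminals (304,213), breaker (251,270), rail relay (304,272), bracket (403,237) on the rail, and panel plate corners near (364,197) and (529,275). The scene view agrees with this. I'll zoom in.

```bash
python3 - <<'E'
import cv2
im=cv2.imread("pics/top0.png")
cv2.imwrite("pics/c1.png",cv2.resize(im[185:305,180:330],None,fx=5,fy=5,interpolation=cv2.INTER_CUBIC))
cv2.imwrite("pics/c2.png",cv2.resize(im[180:295,355:540],None,fx=4,fy=4,interpolation=cv2.INTER_CUBIC))
E
```

```text
(no output)
```

View pics/c1.png

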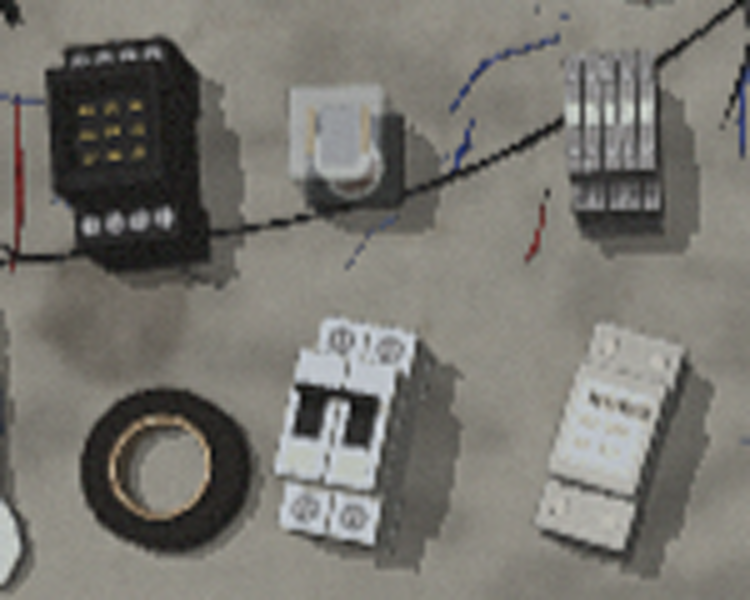

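View pics/c2.png

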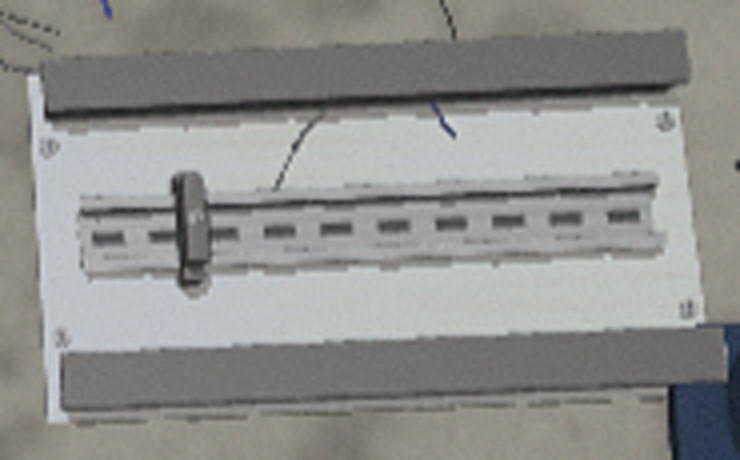

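```bash
cat > h.py <<'E'
import numpy as np,cv2
from rig import imaging
def cast(px,z,n="top"):
    p=imaging.camera_params(n);K=np.array(p["camera_matrix"]);T=np.array(p["cam_to_world"])
    d=np.c_[np.array(px,float),np.ones(len(px))]@np.linalg.inv(K).T@T[:3,:3].T
    return (T[:3,3]+d*((z-T[2,3])/d[:,2])[:,None])[:,:2]
def rect(name,c,z,f,off):  # corners fl fr nr nl in crop pixels
    P=cast((np.array(c,float)+.5)/f-.5+np.array(off),z)
    ax=(P[0]+P[1]-P[2]-P[3])/2; ay=(P[0]+P[3]-P[1]-P[2])/2
    print(name,"c",P.mean(0).round(4),"dx,dy mm",(1e3*np.linalg.norm(ax)).round(1),(1e3*np.linalg.norm(ay)).round(1),
      "yaw deg by x,y",np.degrees(np.arctan2(ax[1],ax[0])).round(1),np.degrees(np.arctan2(-ay[0],ay[1])).round(1))
    return P
E
python3 - <<'E'
from h import *
o=(180,185)
rect("breaker sh",[(325,318),(418,333),(373,547),(279,528)],.046,5,o)
rect("breaker nose",[(299,347),(395,362),(372,492),(277,475)],.070,5,o)
rect("relay sh",[(598,322),(688,343),(627,552),(534,527)],.046,5,o)
rect("relay nose",[(577,381),(662,400),(637,493),(549,470)],.064,5,o)
rect("socket nose",[(48,68),(155,68),(163,187),(54,193)],.070,5,o)
rect("plug",[(289,86),(382,83),(385,175),(292,180)],.057,5,o)
rect("term nose",[(564,52),(655,52),(660,172),(571,172)],.068,5,o)
o=(355,180)
print(rect("rail",[(80,198),(655,175),(664,252),(88,278)],.018,4,o))
print(rect("brk",[(182,172),(205,172),(208,262),(187,265)],.045,4,o))
E
```

```text
breaker sh c [0.3621 0.339 ] dx,dy mm 78.0 34.5 yaw deg by x,y -9.8 -9.7
breaker nose c [0.363  0.3394] dx,dy mm 45.9 34.1 yaw deg by x,y -7.5 -8.9
relay sh c [0.3615 0.2443] dx,dy mm 77.8 33.9 yaw deg by x,y -15.6 -13.5
relay nose c [0.3588 0.2452] dx,dy mm 33.3 31.3 yaw deg by x,y -15.0 -13.1
socket nose c [0.467 0.427] dx,dy mm 45.4 38.9 yaw deg by x,y 6.7 2.0
plug c [0.4703 0.3459] dx,dy mm 34.9 33.9 yaw deg by x,y 4.2 2.9
term nose c [0.475  0.2451] dx,dy mm 44.5 32.2 yaw deg by x,y 4.0 0.4
rail c [ 0.4349 -0.0234] dx,dy mm 37.4 266.7 yaw deg by x,y 4.0 3.0
[[ 0.44694549  0.11145235]
 [ 0.46010044 -0.15568475]
 [ 0.42354902 -0.15748416]
 [ 0.40885046  0.10803953]]
brk c [0.4321 0.062 ] dx,dy mm 42.3 9.9 yaw deg by x,y 1.4 4.4
[[0.45321685 0.06771604]
 [0.45329734 0.05731838]
 [0.41167763 0.05680299]
 [0.4102168  0.06623576]]
```

Sizes match the given ones to within 2 mm, apart from the relay's nose length (33 against 42 mm); its shoulders match, so I use those. Panel yaw is about 3°, and the bracket's right face is near (0.431, 0.057). Next is moving to the breaker.

```bash

python3 -m inch '[{"claw":1,"travel":[0.25,1,0],"turn":0.18},{"claw":1,"travel":[0.25,1,0],"turn":0.18},{"claw":1,"travel":[0.25,1,0],"turn":0.18},{"claw":1,"travel":[0.25,1,0],"turn":0.18},{"claw":1,"travel":[0.25,1,0],"turn":0.18}]' 40
python3 -m inch '[{"claw":1,"travel":[0.25,1,0],"turn":0.18},{"claw":1,"travel":[0.25,1,0],"turn":0.18},{"claw":1,"travel":[0.25,1,0],"turn":0.18},{"claw":1,"travel":[0.25,1,0],"turn":0.18},{"claw":1,"travel":[0.25,1,0],"turn":0.18}]'
python3 -m inch '[{"claw":1,"travel":[0.25,1,0],"turn":0},{"claw":1,"travel":[0.25,1,0],"turn":0},{"claw":1,"travel":[0.25,1,0],"turn":0},{"claw":1,"travel":[0.25,1,0],"turn":0},{"claw":1,"travel":[0.25,1,0],"turn":0}]'
python3 -m inch '[{"claw":1,"travel":[0.25,1,0],"turn":0},{"claw":1,"travel":[0.25,1,0],"turn":0},{"claw":1,"travel":[0.25,1,0],"turn":0},{"claw":1,"travel":[0.25,1,0],"turn":0},{"claw":1,"travel":[0.25,1,0],"turn":0}]'
```

```text
clock: 0.6
position: [0.2077, -0.3467, 0.2498]
ee_rot: [-0.002, 0.912, 0.411, 0.001]
contact_force: [-0.1, -0.5, -0.1]
width: 0.0855
gripper_force: 0.0
clock: 1.1
position: [0.2576, -0.1483, 0.25]
ee_rot: [-0.001, 0.76, 0.65, 0.001]
contact_force: [-0.2, -0.0, -0.6]
width: 0.0851
gripper_force: 0.0
clock: 1.6
position: [0.3088, 0.0518, 0.2505]
ee_rot: [-0.0, 0.759, 0.651, 0.001]
contact_force: [0.1, -0.4, 0.2]
width: 0.0854
gripper_force: 0.0
clock: 2.1
position: [0.3606, 0.2507, 0.2499]
ee_rot: [-0.0, 0.761, 0.648, 0.001]
contact_force: [-0.5, -1.0, -0.3]
width: 0.0855
gripper_force: 0.0
```

```bash

python3 -m inch '[{"claw":1,"travel":[0.024,0.443,-0.3],"turn":0},{"claw":1,"travel":[0.024,0.443,-0.3],"turn":0},{"claw":1,"travel":[0.024,0.443,-0.5],"turn":0},{"claw":1,"travel":[0.024,0.443,-0.7],"turn":0},{"claw":1,"travel":[0.024,0.443,-0.9],"turn":0}]'
python3 -m inch '[{"claw":1,"travel":[0,0,-0.01],"turn":0},{"claw":-1,"travel":[0,0,-0.01],"turn":0},{"claw":-1,"travel":[0,0,-0.01],"turn":0},{"claw":-1,"travel":[0,0,-0.01],"turn":0},{"claw":-1,"travel":[0,0,-0.01],"turn":0}]' 40
python3 -m inch '[{"claw":-1,"travel":[0,0,0],"turn":0},{"claw":-1,"travel":[0,0,0],"turn":0},{"claw":-1,"travel":[0,0,0],"turn":0}]'
```

```text
clock: 2.6
position: [0.3639, 0.3343, 0.0685]
ee_rot: [0.001, 0.762, 0.647, -0.0]
contact_force: [1.1, -0.4, -0.2]
width: 0.0854
gripper_force: 0.0
clock: 3.1
position: [0.3643, 0.3363, 0.0707]
ee_rot: [0.001, 0.762, 0.648, 0.003]
contact_force: [0.3, -0.8, 6.3]
width: 0.0439
gripper_force: 42.2
clock: 3.4
position: [0.3643, 0.3363, 0.0706]
ee_rot: [0.001, 0.762, 0.648, 0.003]
contact_force: [1.5, -0.6, 6.2]
width: 0.0441
gripper_force: 42.3
```

```bash

python3 -m inch '[{"claw":-1,"travel":[0,0,0.2],"turn":0},{"claw":-1,"travel":[0.1,-0.1,0.4],"turn":0.03},{"claw":-1,"travel":[0.17,-0.3,0.5],"turn":0.067},{"claw":-1,"travel":[0.17,-0.5,0.5],"turn":0.067},{"claw":-1,"travel":[0.17,-0.7,0.5],"turn":0.067}]'
python3 -m inch '[{"claw":-1,"travel":[0.17,-0.2,0],"turn":0},{"claw":-1,"travel":[0.17,-0.4,0],"turn":0},{"claw":-1,"travel":[0.17,-0.6,0],"turn":0},{"claw":-1,"travel":[0.17,-0.75,0],"turn":0},{"claw":-1,"travel":[0.17,-0.82,0],"turn":0}]'
python3 -m inch '[{"claw":-1,"travel":[0,0,0],"turn":0},{"claw":-1,"travel":[0,0,0],"turn":0}]'
python3 - <<'E'
from h import *
im=imaging.get_image("top")[:,:,::-1];cv2.imwrite("pics/t1.png",cv2.resize(im[180:295,355:540],None,fx=4,fy=4,interpolation=cv2.INTER_CUBIC))
E
```

```text
clock: 3.9
position: [0.3971, 0.1945, 0.17]
ee_rot: [0.001, 0.689, 0.724, 0.001]
contact_force: [0.2, 0.1, -2.6]
width: 0.044
gripper_force: 42.9
clock: 4.4
position: [0.4301, 0.0292, 0.1689]
ee_rot: [0.001, 0.691, 0.723, -0.0]
contact_force: [0.3, 0.5, -2.4]
width: 0.0439
gripper_force: 42.8
clock: 4.6
position: [0.4303, 0.0319, 0.1687]
ee_rot: [0.0, 0.69, 0.724, 0.0]
contact_force: [0.2, -0.1, -1.9]
width: 0.0438
gripper_force: 42.8
```

View pics/t1.png

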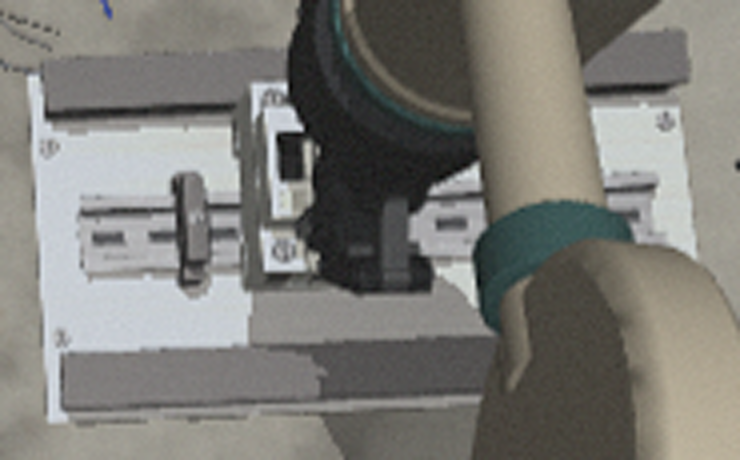

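```bash
python3 - <<'E'
from h import *
P=cast((np.array([(250,84),(262,271)])+.5)/4-.5+np.array([355,180]),.144);print(P, P.mean(0), np.degrees(np.arctan2(P[0,1]-P[1,1],P[0,0]-P[1,0])))
E
```

```text
[[0.46556176 0.05476791]
 [0.38897989 0.05191144]] [0.42727082 0.05333968] 2.1361144041974844
```

```bash

python3 -m inch '[{"claw":-1,"travel":[0.016,0,-0.15],"turn":0.002},{"claw":-1,"travel":[0.016,0,-0.3],"turn":0.002},{"claw":-1,"travel":[0.016,0,-0.36],"turn":0.002},{"claw":-1,"travel":[0.016,0,-0.38],"turn":0.002},{"claw":-1,"travel":[0.016,0,-0.4],"turn":0.002}]'
python3 -m inch '[{"claw":-1,"travel":[0,0,-0.01],"turn":0},{"claw":-1,"travel":[0,0,-0.02],"turn":0},{"claw":-1,"travel":[0,0,-0.03],"turn":0},{"claw":-1,"travel":[0,0,-0.04],"turn":0},{"claw":-1,"travel":[0,0,-0.045],"turn":0}]'
```

```text
clock: 5.15
position: [0.4341, 0.0324, 0.0884]
ee_rot: [0.0, 0.687, 0.727, 0.0]
contact_force: [0.1, 0.2, -1.6]
width: 0.0439
gripper_force: 42.7
clock: 5.65
position: [0.4345, 0.0315, 0.0796]
ee_rot: [0.001, 0.688, 0.726, 0.001]
contact_force: [1.4, -0.1, -1.9]
width: 0.0445
gripper_force: 42.9
```

```bash

python3 -m inch '[{"claw":-1,"travel":[0,0,-0.005],"turn":0},{"claw":-1,"travel":[0,0,-0.01],"turn":0},{"claw":-1,"travel":[0,0,-0.015],"turn":0},{"claw":-1,"travel":[0,0,-0.02],"turn":0},{"claw":-1,"travel":[0,0,-0.02],"turn":0}]'
```

```text
clock: 6.15
position: [0.4345, 0.0313, 0.0786]
ee_rot: [0.001, 0.687, 0.726, 0.001]
contact_force: [-5.5, -0.6, 28.4]
width: 0.044
gripper_force: 46.4
```

```bash

python3 -m inch '[{"claw":-1,"travel":[0,0,0.02],"turn":0},{"claw":0.3,"travel":[0,0,0.02],"turn":0},{"claw":1,"travel":[0,0,0.02],"turn":0},{"claw":1,"travel":[0,0,0.02],"turn":0},{"claw":1,"travel":[0,0,0.1],"turn":0}]'
python3 -m inch '[{"claw":1,"travel":[0,0,0.2],"turn":0},{"claw":1,"travel":[0,0,0.35],"turn":0},{"claw":1,"travel":[-0.1,0.2,0.35],"turn":-0.04},{"claw":1,"travel":[-0.2,0.4,0.35],"turn":-0.08},{"claw":1,"travel":[-0.3,0.6,0.35],"turn":-0.097}]'
python3 -m inch '[{"claw":1,"travel":[-0.055,0.3,0],"turn":0},{"claw":1,"travel":[-0.055,0.465,0],"turn":0},{"claw":1,"travel":[-0.055,0.465,0],"turn":0},{"claw":1,"travel":[-0.055,0.465,0],"turn":0}]'
python3 - <<'E'
from h import *
im=imaging.get_image("top")[:,:,::-1];cv2.imwrite("pics/t2.png",im);cv2.imwrite("pics/c3.png",cv2.resize(im[180:295,355:540],None,fx=4,fy=4,interpolation=cv2.INTER_CUBIC))
E
```

```text
clock: 6.65
position: [0.4316, 0.0317, 0.0936]
ee_rot: [-0.002, 0.688, 0.726, -0.002]
contact_force: [-0.1, 0.6, 0.0]
width: 0.0855
gripper_force: 0.0
clock: 7.15
position: [0.373, 0.1524, 0.1652]
ee_rot: [-0.0, 0.791, 0.611, 0.0]
contact_force: [0.9, -0.1, -0.4]
width: 0.0856
gripper_force: 0.0
clock: 7.55
position: [0.362, 0.2451, 0.1647]
ee_rot: [0.0, 0.789, 0.615, -0.001]
contact_force: [-0.5, -0.1, -0.3]
width: 0.0854
gripper_force: 0.0
```

View pics/c3.png

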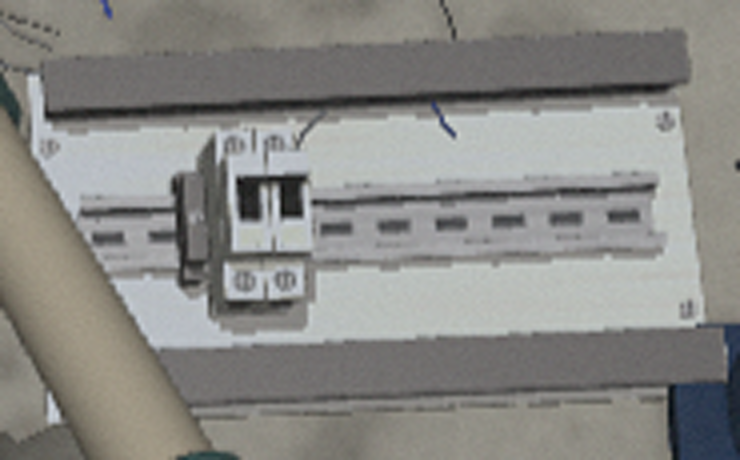

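```bash
python3 - <<'E'
from h import *
o=(355,180)
print(rect("br nose",[(229,172),(308,169),(313,248),(231,253)],.078,4,o))
print(rect("br sh",[(217,134),(303,130),(306,297),(226,301)],.054,4,o))
E
python3 -m inch '[{"claw":1,"travel":[0.007,0,-0.2],"turn":0},{"claw":1,"travel":[0.007,0,-0.38],"turn":0},{"claw":1,"travel":[0.007,0,-0.45],"turn":0},{"claw":-1,"travel":[0.007,0,-0.46],"turn":0},{"claw":-1,"travel":[0.007,0,-0.46],"turn":0}]' 40
python3 -m inch '[{"claw":-1,"travel":[0,0,0],"turn":0},{"claw":-1,"travel":[0,0,0],"turn":0},{"claw":-1,"travel":[0,0,0],"turn":0},{"claw":-1,"travel":[0,0,0],"turn":0}]'
```

```text
br nose c [0.4283 0.0349] dx,dy mm 35.5 34.8 yaw deg by x,y 0.9 3.4
[[0.44528112 0.05231344]
 [0.44688828 0.01807139]
 [0.41182408 0.01697347]
 [0.40930674 0.05225309]]
br sh c [0.4316 0.0334] dx,dy mm 76.3 37.0 yaw deg by x,y 0.5 3.3
[[0.46873659 0.0530581 ]
 [0.47087132 0.01448078]
 [0.39452733 0.01540393]
 [0.39238846 0.05069704]]
clock: 8.1
position: [0.3644, 0.2435, 0.0733]
ee_rot: [0.0, 0.79, 0.613, -0.0]
contact_force: [-0.3, 0.4, 0.3]
width: 0.0585
gripper_force: 0.0
clock: 8.5
position: [0.3653, 0.2447, 0.0745]
ee_rot: [0.001, 0.79, 0.614, 0.001]
contact_force: [0.2, -2.4, 6.1]
width: 0.0406
gripper_force: 41.2
```

```bash

python3 -m inch '[{"claw":-1,"travel":[0,0,0.2],"turn":0},{"claw":-1,"travel":[0.1,-0.1,0.4],"turn":0.03},{"claw":-1,"travel":[0.2,-0.3,0.5],"turn":0.06},{"claw":-1,"travel":[0.3,-0.5,0.5],"turn":0.096},{"claw":-1,"travel":[0.36,-0.7,0.5],"turn":0.096}]'
python3 -m inch '[{"claw":-1,"travel":[0,-0.2,0],"turn":0},{"claw":-1,"travel":[0,-0.4,0],"turn":0},{"claw":-1,"travel":[0,-0.52,0],"turn":0},{"claw":-1,"travel":[0,-0.545,0],"turn":0},{"claw":-1,"travel":[0,-0.545,0],"turn":0}]'
python3 -c "
from rig import get_state
import numpy as np
s=get_state();print(s['position'],s['ee_rot'])"
```

```text
clock: 9.0
position: [0.438, 0.1035, 0.1747]
ee_rot: [0.001, 0.688, 0.726, 0.002]
contact_force: [0.2, 0.3, -1.6]
width: 0.0404
gripper_force: 41.7
clock: 9.5
position: [0.4359, -0.0046, 0.1733]
ee_rot: [-0.0, 0.689, 0.724, 0.0]
contact_force: [0.4, 0.2, -0.8]
width: 0.0402
gripper_force: 41.7
[ 0.43590138 -0.00457617  0.17332732] [-2.29802985e-04  6.89354221e-01  7.24424353e-01  2.48353567e-04]
```

```bash

python3 -m inch '[{"claw":-1,"travel":[0.003,0,-0.15],"turn":0.001},{"claw":-1,"travel":[0.003,0,-0.3],"turn":0.001},{"claw":-1,"travel":[0.003,0,-0.36],"turn":0.001},{"claw":-1,"travel":[0.003,0,-0.38],"turn":0.001},{"claw":-1,"travel":[0.003,0,-0.4],"turn":0.001}]'
python3 -m inch '[{"claw":-1,"travel":[0,0,-0.015],"turn":0},{"claw":-1,"travel":[0,0,-0.03],"turn":0},{"claw":-1,"travel":[0,0,-0.045],"turn":0},{"claw":-1,"travel":[0,0,-0.055],"turn":0},{"claw":-1,"travel":[0,0,-0.06],"turn":0}]'
python3 -m inch '[{"claw":-1,"travel":[0,0,-0.005],"turn":0},{"claw":-1,"travel":[0,0,-0.01],"turn":0},{"claw":-1,"travel":[0,0,-0.01],"turn":0}]'
```

```text
clock: 10.0
position: [0.437, -0.0033, 0.0933]
ee_rot: [0.0, 0.687, 0.727, 0.0]
contact_force: [-0.3, -0.9, -1.1]
width: 0.0401
gripper_force: 41.7
clock: 10.5
position: [0.437, -0.0045, 0.0825]
ee_rot: [0.0, 0.688, 0.726, 0.0]
contact_force: [-4.2, 0.1, 19.1]
width: 0.0401
gripper_force: 43.7
clock: 10.8
position: [0.4369, -0.0045, 0.0824]
ee_rot: [0.001, 0.687, 0.726, 0.0]
contact_force: [-5.8, 0.3, 27.4]
width: 0.0409
gripper_force: 44.7
```

```bash

python3 -m inch '[{"claw":-1,"travel":[0,0,0.02],"turn":0},{"claw":0.3,"travel":[0,0,0.02],"turn":0},{"claw":1,"travel":[0,0,0.02],"turn":0},{"claw":1,"travel":[0,0,0.02],"turn":0},{"claw":1,"travel":[0,0,0.1],"turn":0}]'
python3 -m inch '[{"claw":1,"travel":[0,0,0.2],"turn":0},{"claw":1,"travel":[0,0,0.35],"turn":0},{"claw":1,"travel":[0,0.2,0.4],"turn":0},{"claw":1,"travel":[0,0.4,0.4],"turn":0},{"claw":1,"travel":[0,0.6,0.4],"turn":0}]'
python3 - <<'E'
from h import *
im=cv2.imread("pics/top0.png");o=(180,185)
c=cv2.resize(im[185:305,180:330],None,fx=5,fy=5,interpolation=cv2.INTER_CUBIC)[85:185,50:170].astype(int)
m=((c[:,:,2]-c[:,:,0])>35).astype(np.uint8)
n,l,st,ce=cv2.connectedComponentsWithStats(m)
k=[i for i in range(1,n) if st[i,4]>20];P=ce[k]+[50,85];print(P.round().tolist())
W=cast((P+.5)/5-.5+np.array(o),.058);print(W.round(4).tolist(),W.mean(0))
i=imaging.get_image("top")[:,:,::-1];cv2.imwrite("pics/t3.png",i);cv2.imwrite("pics/c4.png",cv2.resize(i[180:295,355:540],None,fx=4,fy=4,interpolation=cv2.INTER_CUBIC))
E
```

```text
clock: 11.3
position: [0.4349, -0.0041, 0.0977]
ee_rot: [-0.002, 0.688, 0.726, -0.001]
contact_force: [-0.5, 0.5, -0.6]
width: 0.0851
gripper_force: 0.0
clock: 11.8
position: [0.4369, 0.1166, 0.1796]
ee_rot: [0.0, 0.688, 0.726, 0.0]
contact_force: [1.2, 0.9, -0.1]
width: 0.0852
gripper_force: 0.0
[[135.0, 105.0], [110.0, 108.0], [86.0, 111.0], [139.0, 130.0], [113.0, 131.0], [87.0, 136.0], [139.0, 152.0], [114.0, 155.0], [88.0, 160.0]]
[[0.479, 0.4199], [0.478, 0.4292], [0.4769, 0.438], [0.4699, 0.418], [0.4695, 0.4276], [0.4675, 0.437], [0.4617, 0.4175], [0.4602, 0.4266], [0.4584, 0.436]] [0.46901573 0.42775979]
```

View pics/c4.png

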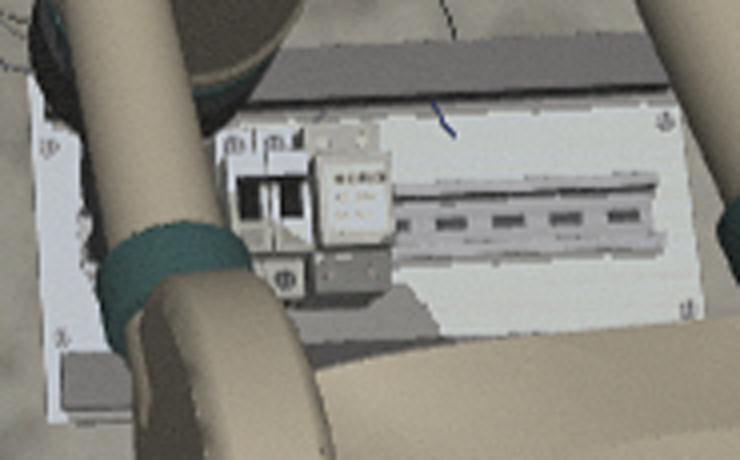

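```bash
python3 - <<'E'
from h import *
o=(355,180)
rect("relay nose",[(316,156),(390,152),(395,243),(319,248)],.072,4,o)
print(cast((np.array([(390,152),(395,243)])+.5)/4-.5+np.array(o),.072))
print(cast((np.array([(382,122),(392,292)])+.5)/4-.5+np.array(o),.054))
E
python3 -m inch '[{"claw":1,"travel":[0.04,0.25,0],"turn":0.025},{"claw":1,"travel":[0.08,0.5,0],"turn":0.025},{"claw":1,"travel":[0.12,0.75,0],"turn":0.025},{"claw":1,"travel":[0.16,0.9,0],"turn":0.025},{"claw":1,"travel":[0.17,1.0,0],"turn":0.025}]'
python3 -m inch '[{"claw":1,"travel":[0,0.25,-0.1],"turn":0},{"claw":1,"travel":[0,0.45,-0.2],"turn":0},{"claw":1,"travel":[0,0.53,-0.3],"turn":0},{"claw":1,"travel":[0,0.53,-0.3],"turn":0},{"claw":1,"travel":[0,0.53,-0.3],"turn":0}]'
```

```text
relay nose c [ 0.4348 -0.0032] dx,dy mm 41.0 32.7 yaw deg by x,y 0.5 4.0
[[ 0.45631947 -0.01923812]
 [ 0.41557491 -0.01985589]]
[[ 0.47484011 -0.02097212]
 [ 0.39713765 -0.02248795]]
clock: 12.35
position: [0.4713, 0.3183, 0.1784]
ee_rot: [-0.0, 0.658, 0.753, 0.0]
contact_force: [-0.1, 0.0, -0.3]
width: 0.0852
gripper_force: 0.0
clock: 12.85
position: [0.4702, 0.421, 0.1182]
ee_rot: [-0.0, 0.658, 0.753, -0.001]
contact_force: [0.1, -0.1, 0.3]
width: 0.0853
gripper_force: 0.0
```

```bash

python3 -m inch '[{"claw":1,"travel":[0,0.03,-0.1],"turn":0},{"claw":1,"travel":[0,0.03,-0.2],"turn":0},{"claw":1,"travel":[0,0.03,-0.226],"turn":0},{"claw":-1,"travel":[0,0.03,-0.226],"turn":0},{"claw":-1,"travel":[0,0.03,-0.226],"turn":0}]' 40
python3 -m inch '[{"claw":-1,"travel":[0,0,0],"turn":0},{"claw":-1,"travel":[0,0,0],"turn":0},{"claw":-1,"travel":[0,0,0],"turn":0},{"claw":-1,"travel":[0,0,0],"turn":0}]'
```

```text
clock: 13.35
position: [0.4716, 0.4273, 0.0755]
ee_rot: [0.0, 0.659, 0.752, 0.001]
contact_force: [0.5, -1.4, 0.4]
width: 0.0589
gripper_force: 0.0
clock: 13.75
position: [0.4717, 0.428, 0.0759]
ee_rot: [0.001, 0.658, 0.753, 0.001]
contact_force: [-0.1, -1.4, 7.0]
width: 0.0446
gripper_force: 42.5
```

```bash

python3 -m inch '[{"claw":-1,"travel":[0,0,0.2],"turn":0},{"claw":-1,"travel":[0,0,0.4],"turn":0},{"claw":-1,"travel":[-0.04,-0.2,0.6],"turn":-0.013},{"claw":-1,"travel":[-0.08,-0.4,0.6],"turn":-0.026},{"claw":-1,"travel":[-0.12,-0.6,0.6],"turn":-0.026}]'
python3 -m inch '[{"claw":-1,"travel":[0,-0.25,0],"turn":0},{"claw":-1,"travel":[0,-0.5,0],"turn":0},{"claw":-1,"travel":[0,-0.75,0],"turn":0},{"claw":-1,"travel":[0,-0.95,0],"turn":0},{"claw":-1,"travel":[0,-1,0],"turn":0}]'
python3 -m inch '[{"claw":-1,"travel":[-0.04,-0.25,0],"turn":0},{"claw":-1,"travel":[-0.04,-0.5,0],"turn":0},{"claw":-1,"travel":[-0.04,-0.7,0],"turn":0},{"claw":-1,"travel":[-0.04,-0.765,0],"turn":0},{"claw":-1,"travel":[-0.04,-0.765,0],"turn":0}]'
python3 -c "
from rig import get_state
s=get_state();print(s['position'],s['ee_rot'])"
```

```text
clock: 14.25
position: [0.4469, 0.3068, 0.1961]
ee_rot: [0.001, 0.688, 0.725, 0.002]
contact_force: [0.8, -0.6, -0.8]
width: 0.0446
gripper_force: 41.8
clock: 14.75
position: [0.446, 0.1043, 0.1942]
ee_rot: [0.0, 0.69, 0.724, -0.001]
contact_force: [0.0, 1.1, -0.8]
width: 0.045
gripper_force: 41.8
clock: 15.25
position: [0.439, -0.0462, 0.1941]
ee_rot: [-0.0, 0.69, 0.724, 0.0]
contact_force: [0.8, 0.7, -1.2]
width: 0.0445
gripper_force: 41.8
[ 0.43898244 -0.04622834  0.19414737] [-1.94610905e-05  6.89734872e-01  7.24061955e-01  3.02024470e-04]
```

Seat z should be 0.0839.

```bash

python3 -m inch '[{"claw":-1,"travel":[0,0.003,-0.2],"turn":0.001},{"claw":-1,"travel":[0,0.003,-0.35],"turn":0.001},{"claw":-1,"travel":[0,0.003,-0.44],"turn":0.001},{"claw":-1,"travel":[0,0.003,-0.48],"turn":0.001},{"claw":-1,"travel":[0,0.003,-0.49],"turn":0.001}]'
python3 -m inch '[{"claw":-1,"travel":[0,0,-0.015],"turn":0},{"claw":-1,"travel":[0,0,-0.03],"turn":0},{"claw":-1,"travel":[0,0,-0.045],"turn":0},{"claw":-1,"travel":[0,0,-0.055],"turn":0},{"claw":-1,"travel":[0,0,-0.065],"turn":0}]'
python3 -m inch '[{"claw":-1,"travel":[0,0,-0.007],"turn":0},{"claw":-1,"travel":[0,0,-0.014],"turn":0},{"claw":-1,"travel":[0,0,-0.014],"turn":0}]'
```

```text
clock: 15.75
position: [0.4384, -0.0433, 0.0955]
ee_rot: [-0.001, 0.687, 0.727, -0.0]
contact_force: [-0.6, 0.4, -0.5]
width: 0.0448
gripper_force: 41.7
clock: 16.25
position: [0.4389, -0.045, 0.0837]
ee_rot: [0.0, 0.688, 0.726, 0.0]
contact_force: [-5.2, 1.5, 26.9]
width: 0.0449
gripper_force: 44.9
clock: 16.55
position: [0.4389, -0.045, 0.0837]
ee_rot: [0.001, 0.688, 0.726, 0.0]
contact_force: [-7.7, 1.5, 30.7]
width: 0.0453
gripper_force: 45.2
```

```bash

python3 -m inch '[{"claw":-1,"travel":[0,0,0.03],"turn":0},{"claw":0.3,"travel":[0,0,0.03],"turn":0},{"claw":1,"travel":[0,0,0.03],"turn":0},{"claw":1,"travel":[0,0,0.03],"turn":0},{"claw":1,"travel":[0,0,0.1],"turn":0}]'
python3 -m inch '[{"claw":1,"travel":[0,0,0.2],"turn":0},{"claw":1,"travel":[0,0,0.4],"turn":0},{"claw":1,"travel":[0,0.2,0.5],"turn":-0.003},{"claw":1,"travel":[0,0.4,0.5],"turn":-0.003},{"claw":1,"travel":[0.1,0.6,0.5],"turn":-0.003}]'
python3 -m inch '[{"claw":1,"travel":[0.09,0.25,0],"turn":0},{"claw":1,"travel":[0.09,0.5,0],"turn":0},{"claw":1,"travel":[0.09,0.75,0],"turn":0},{"claw":1,"travel":[0.09,0.85,0],"turn":0},{"claw":1,"travel":[0.09,0.85,0],"turn":0}]'
python3 - <<'E'
from h import *
i=imaging.get_image("top")[:,:,::-1];cv2.imwrite("pics/t4.png",i);cv2.imwrite("pics/c5.png",cv2.resize(i[180:295,355:540],None,fx=4,fy=4,interpolation=cv2.INTER_CUBIC))
E
```

```text
clock: 17.05
position: [0.4371, -0.0444, 0.0987]
ee_rot: [-0.002, 0.688, 0.726, -0.001]
contact_force: [0.1, -0.2, -0.9]
width: 0.0854
gripper_force: 0.0
clock: 17.55
position: [0.4569, 0.0761, 0.2008]
ee_rot: [-0.0, 0.691, 0.722, -0.0]
contact_force: [0.7, -0.7, 0.4]
width: 0.0851
gripper_force: 0.0
clock: 18.05
position: [0.4764, 0.2483, 0.1993]
ee_rot: [-0.001, 0.689, 0.724, -0.0]
contact_force: [-0.2, 0.4, -0.1]
width: 0.0852
gripper_force: 0.0
```

View pics/c5.png

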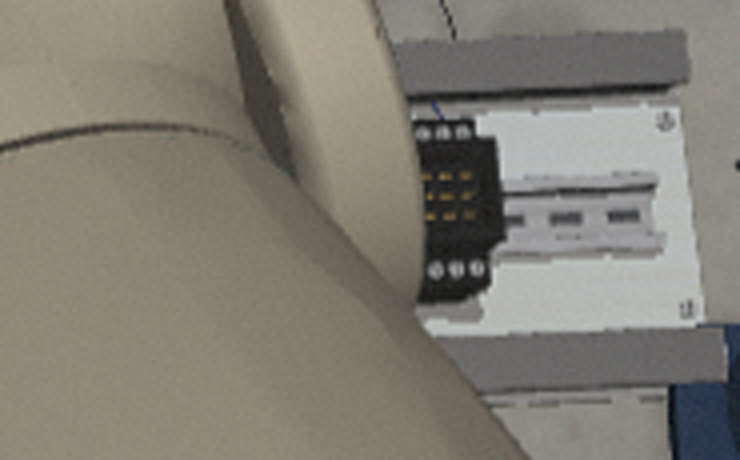

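```bash
python3 - <<'E'
from h import *
o=(355,180)
print(cast((np.array([(496,137),(505,243)])+.5)/4-.5+np.array(o),.078))
i=cv2.imread("pics/c5.png").astype(int);m=np.zeros(i.shape[:2],np.uint8);m[165:225,418:485]=(i[165:225,418:485,2]-i[165:225,418:485,0])>35
n,l,st,ce=cv2.connectedComponentsWithStats(m);k=[j for j in range(1,n) if st[j,4]>12]
W=cast((ce[k]+.5)/4-.5+np.array(o),.066);print(ce[k].round().tolist(),W.round(4).tolist(),W.mean(0))
E
python3 -m inch '[{"claw":1,"travel":[0,-0.016,-0.25],"turn":0},{"claw":1,"travel":[0,-0.016,-0.45],"turn":0},{"claw":1,"travel":[0,-0.016,-0.63],"turn":0},{"claw":1,"travel":[0,-0.016,-0.63],"turn":0},{"claw":-1,"travel":[0,-0.016,-0.63],"turn":0}]' 40
python3 -m inch '[{"claw":-1,"travel":[0,0,0],"turn":0},{"claw":-1,"travel":[0,0,0],"turn":0},{"claw":-1,"travel":[0,0,0],"turn":0},{"claw":-1,"travel":[0,0,0],"turn":0},{"claw":-1,"travel":[0,0,0],"turn":0}]'
```

```text
[[ 0.46184396 -0.06371439]
 [ 0.41475238 -0.06529581]]
[[444.0, 176.0], [426.0, 177.0], [465.0, 176.0], [429.0, 196.0], [445.0, 196.0], [466.0, 196.0], [430.0, 216.0], [449.0, 216.0]] [[0.447, -0.0441], [0.4468, -0.0359], [0.4474, -0.0533], [0.4379, -0.0373], [0.4379, -0.0443], [0.4383, -0.0533], [0.4288, -0.0371], [0.429, -0.0455]] [ 0.43914641 -0.04384753]
clock: 18.6
position: [0.4768, 0.2409, 0.0744]
ee_rot: [-0.0, 0.691, 0.722, -0.001]
contact_force: [0.4, 0.2, 1.1]
width: 0.0731
gripper_force: 0.0
clock: 19.1
position: [0.4781, 0.2423, 0.0766]
ee_rot: [0.001, 0.691, 0.723, 0.002]
contact_force: [-0.8, -1.1, 5.6]
width: 0.0407
gripper_force: 40.3
```

```bash

python3 -m inch '[{"claw":-1,"travel":[0,0,0.2],"turn":0},{"claw":-1,"travel":[0,0,0.4],"turn":0},{"claw":-1,"travel":[-0.1,-0.2,0.6],"turn":0.002},{"claw":-1,"travel":[-0.185,-0.4,0.6],"turn":0.002},{"claw":-1,"travel":[-0.185,-0.65,0.6],"turn":0.002}]'
python3 -m inch '[{"claw":-1,"travel":[0,-0.25,0],"turn":0},{"claw":-1,"travel":[0,-0.5,0],"turn":0},{"claw":-1,"travel":[0,-0.75,0],"turn":0},{"claw":-1,"travel":[0,-0.95,0],"turn":0},{"claw":-1,"travel":[0,-1,0],"turn":0}]'
python3 -m inch '[{"claw":-1,"travel":[0,0,0],"turn":0},{"claw":-1,"travel":[0,0,0],"turn":0}]'
python3 - <<'E'
from h import *
i=imaging.get_image("top")[:,:,::-1];cv2.imwrite("pics/t5.png",i);cv2.imwrite("pics/c6.png",cv2.resize(i[180:295,355:540],None,fx=4,fy=4,interpolation=cv2.INTER_CUBIC))
E
```

```text
clock: 19.6
position: [0.4383, 0.113, 0.1969]
ee_rot: [0.001, 0.687, 0.726, 0.002]
contact_force: [0.5, -0.3, -1.0]
width: 0.0409
gripper_force: 41.5
clock: 20.1
position: [0.4401, -0.0906, 0.1953]
ee_rot: [0.002, 0.69, 0.724, -0.0]
contact_force: [0.8, 0.9, -0.5]
width: 0.0404
gripper_force: 41.5
clock: 20.3
position: [0.4395, -0.0858, 0.1945]
ee_rot: [-0.0, 0.689, 0.725, 0.0]
contact_force: [-0.5, 0.7, -0.9]
width: 0.0406
gripper_force: 41.5
```

View pics/c6.png

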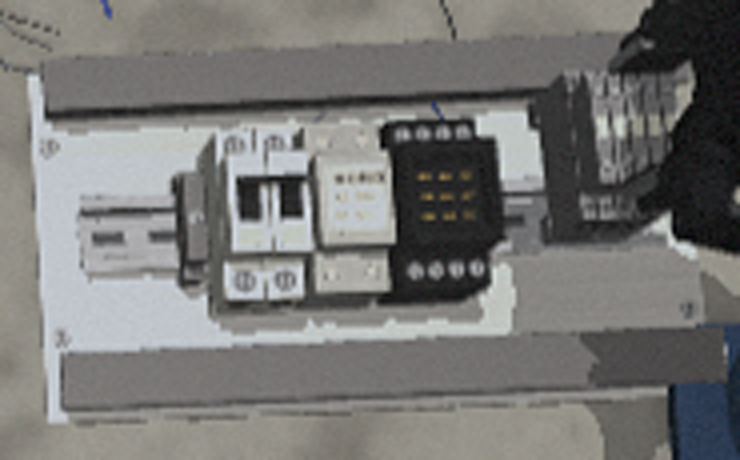

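```bash
python3 - <<'E'
from h import *
o=(355,180)
print(cast((np.array([(588,75),(599,187)])+.5)/4-.5+np.array(o),.186))
print(cast((np.array([(384,152),(390,243),(395,152),(400,243)])+.5)/4-.5+np.array(o),.078))
i=cv2.imread("pics/c6.png").astype(int);m=np.zeros(i.shape[:2],np.uint8);m[165:225,412:485]=(i[165:225,412:485,2]-i[165:225,412:485,0])>35
n,l,st,ce=cv2.connectedComponentsWithStats(m);k=[j for j in range(1,n) if st[j,4]>12]
W=cast((ce[k]+.5)/4-.5+np.array(o),.066);print(len(k),W.mean(0),W.round(4).tolist())
E
```

```text
[[ 0.45746481 -0.06428366]
 [ 0.41407908 -0.06588086]]
[[ 0.4547551  -0.01505006]
 [ 0.41431903 -0.0161152 ]
 [ 0.45479046 -0.01980492]
 [ 0.41435677 -0.02039832]]
8 [ 0.43915709 -0.04362919] [[0.4469, -0.0351], [0.447, -0.0441], [0.4474, -0.0535], [0.4379, -0.0367], [0.4379, -0.0442], [0.4383, -0.0533], [0.4289, -0.0367], [0.429, -0.0455]]
```

```bash

python3 -m inch '[{"claw":-1,"travel":[0.008,-0.018,-0.2],"turn":0.001},{"claw":-1,"travel":[0.008,-0.018,-0.35],"turn":0.001},{"claw":-1,"travel":[0.008,-0.018,-0.44],"turn":0.001},{"claw":-1,"travel":[0.008,-0.018,-0.48],"turn":0.001},{"claw":-1,"travel":[0.008,-0.018,-0.49],"turn":0.001}]'
python3 -m inch '[{"claw":-1,"travel":[0,0,-0.015],"turn":0},{"claw":-1,"travel":[0,0,-0.03],"turn":0},{"claw":-1,"travel":[0,0,-0.045],"turn":0},{"claw":-1,"travel":[0,0,-0.055],"turn":0},{"claw":-1,"travel":[0,0,-0.065],"turn":0}]'
python3 -m inch '[{"claw":-1,"travel":[0,0,-0.007],"turn":0},{"claw":-1,"travel":[0,0,-0.014],"turn":0},{"claw":-1,"travel":[0,0,-0.014],"turn":0}]'
```

```text
clock: 20.85
position: [0.441, -0.089, 0.0958]
ee_rot: [-0.001, 0.687, 0.727, -0.0]
contact_force: [0.5, 0.1, -1.2]
width: 0.0407
gripper_force: 41.4
clock: 21.35
position: [0.4422, -0.0909, 0.0842]
ee_rot: [0.001, 0.688, 0.726, 0.0]
contact_force: [-4.8, -0.5, 24.9]
width: 0.0412
gripper_force: 44.3
clock: 21.65
position: [0.4422, -0.091, 0.0842]
ee_rot: [0.002, 0.687, 0.726, 0.0]
contact_force: [-5.7, -0.0, 29.7]
width: 0.0408
gripper_force: 44.9
```

```bash

python3 -m inch '[{"claw":-1,"travel":[0,0,0.03],"turn":0},{"claw":0.3,"travel":[0,0,0.03],"turn":0},{"claw":1,"travel":[0,0,0.03],"turn":0},{"claw":1,"travel":[0,0,0.03],"turn":0},{"claw":1,"travel":[0,0,0.1],"turn":0}]'
python3 -m inch '[{"claw":1,"travel":[0,0,0.2],"turn":0},{"claw":1,"travel":[0,0,0.4],"turn":0},{"claw":1,"travel":[0,0.2,0.5],"turn":0},{"claw":1,"travel":[0,0.4,0.5],"turn":0.003},{"claw":1,"travel":[0,0.6,0.5],"turn":0.003}]'
python3 -m inch '[{"claw":1,"travel":[0.15,0.25,0],"turn":0},{"claw":1,"travel":[0.15,0.5,0],"turn":0},{"claw":1,"travel":[0.15,0.75,0],"turn":0},{"claw":1,"travel":[0.15,0.95,0],"turn":0},{"claw":1,"travel":[0.15,1,0],"turn":0}]'
python3 -m inch '[{"claw":1,"travel":[0,0.25,0],"turn":0},{"claw":1,"travel":[0,0.5,-0.1],"turn":0},{"claw":1,"travel":[0,0.58,-0.3],"turn":0},{"claw":1,"travel":[0,0.58,-0.3],"turn":0},{"claw":1,"travel":[0,0.58,-0.3],"turn":0}]'
```

```text
clock: 22.15
position: [0.4394, -0.0898, 0.0987]
ee_rot: [-0.003, 0.688, 0.726, -0.001]
contact_force: [-0.1, -0.1, 0.4]
width: 0.0855
gripper_force: 0.0
clock: 22.65
position: [0.4413, 0.0306, 0.2009]
ee_rot: [0.0, 0.685, 0.729, 0.0]
contact_force: [-0.0, 0.2, 0.6]
width: 0.0853
gripper_force: 0.0
clock: 23.15
position: [0.4707, 0.234, 0.1996]
ee_rot: [-0.001, 0.682, 0.731, 0.0]
contact_force: [0.4, -0.4, 0.6]
width: 0.0851
gripper_force: 0.0
clock: 23.65
position: [0.4705, 0.3446, 0.1391]
ee_rot: [-0.0, 0.684, 0.73, -0.002]
contact_force: [-0.0, -0.5, 0.5]
width: 0.0855
gripper_force: 0.0
```

```bash

python3 -m inch '[{"claw":1,"travel":[0,0.005,-0.2],"turn":0},{"claw":1,"travel":[0,0.005,-0.4],"turn":0},{"claw":1,"travel":[0,0.005,-0.465],"turn":0},{"claw":1,"travel":[0,0.005,-0.465],"turn":0},{"claw":-1,"travel":[0,0.005,-0.465],"turn":0}]' 40
python3 -m inch '[{"claw":-1,"travel":[0,0,0],"turn":0},{"claw":-1,"travel":[0,0,0],"turn":0},{"claw":-1,"travel":[0,0,0],"turn":0},{"claw":-1,"travel":[0,0,0],"turn":0},{"claw":-1,"travel":[0,0,0],"turn":0}]'
```

```text
clock: 24.15
position: [0.4729, 0.3467, 0.0494]
ee_rot: [0.001, 0.684, 0.729, 0.002]
contact_force: [-0.1, 0.3, 0.3]
width: 0.073
gripper_force: 0.0
clock: 24.65
position: [0.4723, 0.3472, 0.0493]
ee_rot: [0.001, 0.684, 0.73, 0.002]
contact_force: [-0.4, -0.3, 5.9]
width: 0.0349
gripper_force: 39.8
```

```bash

python3 -m inch '[{"claw":-1,"travel":[0,0,0.25],"turn":0},{"claw":-1,"travel":[0,0,0.5],"turn":0},{"claw":-1,"travel":[-0.08,-0.2,0.6],"turn":-0.004},{"claw":-1,"travel":[-0.167,-0.4,0.6],"turn":-0.004},{"claw":-1,"travel":[-0.167,-0.6,0.6],"turn":-0.004}]'
python3 -m inch '[{"claw":-1,"travel":[0,-0.25,0],"turn":0},{"claw":-1,"travel":[0,-0.5,0],"turn":0},{"claw":-1,"travel":[0,-0.75,0],"turn":0},{"claw":-1,"travel":[0,-0.95,0],"turn":0},{"claw":-1,"travel":[0,-1,0],"turn":0}]'
python3 -m inch '[{"claw":-1,"travel":[0,-0.25,0],"turn":0},{"claw":-1,"travel":[0,-0.355,0],"turn":0},{"claw":-1,"travel":[0,-0.355,-0.1],"turn":0},{"claw":-1,"travel":[0,-0.355,-0.1],"turn":0},{"claw":-1,"travel":[0,-0.355,-0.1],"turn":0}]'
python3 - <<'E'
from h import *
from rig import get_state
print(get_state()["position"])
i=imaging.get_image("top")[:,:,::-1];cv2.imwrite("pics/t6.png",i)
j=imaging.get_image("scene")[:,:,::-1];cv2.imwrite("pics/s6.png",j)
a=cv2.resize(i[170:270,410:510],None,fx=4,fy=4,interpolation=cv2.INTER_CUBIC);b=cv2.resize(j[170:270,330:430],None,fx=4,fy=4,interpolation=cv2.INTER_CUBIC)
cv2.imwrite("pics/c7.png",np.hstack([a,b]))
E
```

```text
clock: 25.15
position: [0.4356, 0.2257, 0.1689]
ee_rot: [0.0, 0.688, 0.726, 0.0]
contact_force: [1.0, 0.0, -0.9]
width: 0.035
gripper_force: 39.8
clock: 25.65
position: [0.4378, 0.0233, 0.1681]
ee_rot: [0.001, 0.69, 0.724, -0.0]
contact_force: [-0.2, 0.7, -1.4]
width: 0.0348
gripper_force: 39.8
clock: 26.15
position: [0.4376, -0.0436, 0.1476]
ee_rot: [-0.001, 0.688, 0.725, -0.0]
contact_force: [-0.2, -0.5, -0.0]
width: 0.0345
gripper_force: 39.7
[ 0.4375767  -0.04364409  0.14757798]
```

View pics/c7.png

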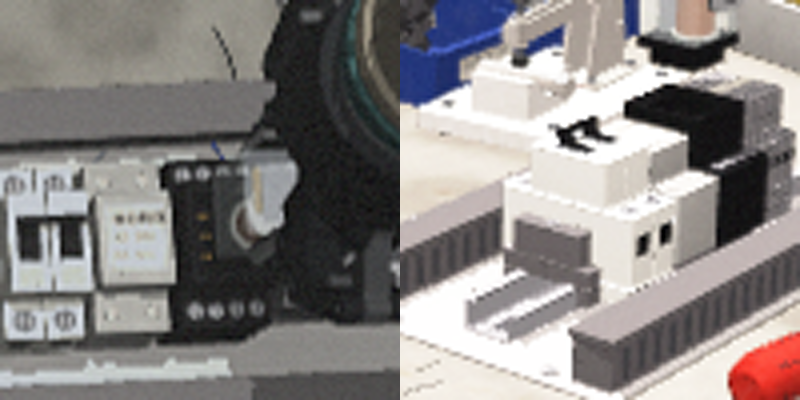

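```bash
python3 - <<'E'
from h import *
A=lambda p,o,z,n:cast((np.array(p)+.5)/4-.5+np.array(o),z,n)
print("clear left edge",A([(246,150),(250,205)],(410,170),.155,"top"))
print("block L,N,R",A([(239,43),(280,68),(335,46)],(330,170),.0983,"scene"))
i=cv2.imread("pics/s6.png");i=i[170:225,375:430]
b=cv2.convertScaleAbs(cv2.resize(i,None,fx=10,fy=10,interpolation=cv2.INTER_CUBIC),alpha=2.2)
cv2.imwrite("pics/c8.png",b)
E
```

```text
clear left edge [[ 0.45221925 -0.02755912]
 [ 0.42992854 -0.02810754]]
block L,N,R [[ 0.47684556 -0.05464561]
 [ 0.43568677 -0.0351592 ]
 [ 0.43759209 -0.08285922]]
```

View pics/c8.png

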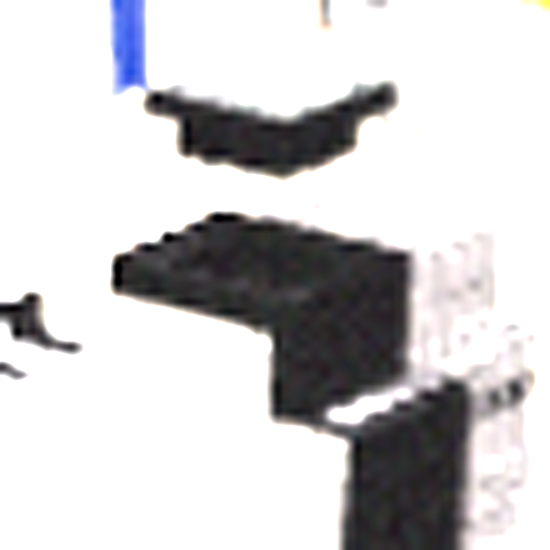

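```bash
python3 - <<'E'
from h import *
A=lambda p,z:cast((np.array(p)+.5)/10-.5+np.array((375,170)),z,"scene")
b=A([(183,153),(283,176),(352,148)],.0983);s=A([(115,262),(220,213),(410,250)],.078)
print(b,(b[0]+b[2])/2);print(s,(s[0]+s[2])/2)
E
```

```text
[[ 0.45276668 -0.03544775]
 [ 0.42893146 -0.03666835]
 [ 0.42993421 -0.06042619]] [ 0.44135044 -0.04793697]
[[ 0.45763277 -0.02103332]
 [ 0.46157148 -0.05987317]
 [ 0.4188478  -0.06630815]] [ 0.43824029 -0.04367073]
```

```bash

python3 -m inch '[{"claw":-1,"travel":[0.003,0.006,-0.04],"turn":0},{"claw":-1,"travel":[0.003,0.006,-0.08],"turn":0},{"claw":-1,"travel":[0.003,0.006,-0.09],"turn":0},{"claw":-1,"travel":[0.003,0.006,-0.1],"turn":0},{"claw":-1,"travel":[0.003,0.006,-0.11],"turn":0}]'
python3 -m inch '[{"claw":-1,"travel":[0,0,-0.005],"turn":0},{"claw":-1,"travel":[0,0,-0.01],"turn":0},{"claw":-1,"travel":[0,0,-0.015],"turn":0},{"claw":-1,"travel":[0,0,-0.02],"turn":0},{"claw":-1,"travel":[0,0,-0.02],"turn":0}]'
```

```text
clock: 26.75
position: [0.4386, -0.0433, 0.1267]
ee_rot: [0.0, 0.688, 0.725, -0.0]
contact_force: [-3.1, 0.4, 15.2]
width: 0.0349
gripper_force: 37.4
clock: 27.25
position: [0.4383, -0.0432, 0.1211]
ee_rot: [-0.0, 0.689, 0.725, -0.0]
contact_force: [0.0, -0.2, -0.9]
width: 0.0341
gripper_force: 40.7
```

```bash

python3 -m inch '[{"claw":-1,"travel":[0,0,-0.007],"turn":0},{"claw":-1,"travel":[0,0,-0.014],"turn":0},{"claw":-1,"travel":[0,0,-0.021],"turn":0},{"claw":-1,"travel":[0,0,-0.028],"turn":0},{"claw":-1,"travel":[0,0,-0.028],"turn":0}]'
```

```text
clock: 27.75
position: [0.439, -0.0438, 0.1181]
ee_rot: [0.001, 0.688, 0.725, -0.0]
contact_force: [-4.2, -0.4, 18.9]
width: 0.0344
gripper_force: 43.3
```

Seated at 0.1181, against the 0.1183 expected. Now I'll release and retreat.

```bash

python3 -m inch '[{"claw":-1,"travel":[0,0,0.02],"turn":0},{"claw":0,"travel":[0,0,0.02],"turn":0},{"claw":1,"travel":[0,0,0.02],"turn":0},{"claw":1,"travel":[0,0,0.02],"turn":0},{"claw":1,"travel":[0,0,0.1],"turn":0}]'
python3 -m inch '[{"claw":1,"travel":[0,0,0.2],"turn":0},{"claw":1,"travel":[0,0,0.4],"turn":0},{"claw":1,"travel":[-0.1,0.2,0.5],"turn":0},{"claw":1,"travel":[-0.2,0.4,0.5],"turn":0},{"claw":1,"travel":[-0.2,0.6,0.5],"turn":0}]'
python3 -m inch '[{"claw":1,"travel":[0,0.2,0],"turn":0},{"claw":1,"travel":[0,0.45,0],"turn":0},{"claw":1,"travel":[0,0.7,0],"turn":0},{"claw":1,"travel":[0,0.9,0],"turn":0},{"claw":1,"travel":[0,0.9,0],"turn":0}]'
python3 - <<'E'
from h import *
i=imaging.get_image("top")[:,:,::-1];j=imaging.get_image("scene")[:,:,::-1]
a=cv2.resize(i[185:285,385:485],None,fx=4,fy=4,interpolation=cv2.INTER_CUBIC);b=cv2.resize(j[185:285,330:430],None,fx=4,fy=4,interpolation=cv2.INTER_CUBIC)
cv2.imwrite("pics/c9.png",np.hstack([a,b]))
E
```

```text
clock: 28.25
position: [0.4367, -0.0426, 0.1341]
ee_rot: [-0.002, 0.689, 0.725, -0.001]
contact_force: [0.1, -0.3, 0.1]
width: 0.0833
gripper_force: 0.0
clock: 28.75
position: [0.3961, 0.0777, 0.2364]
ee_rot: [-0.0, 0.689, 0.725, -0.0]
contact_force: [1.3, -0.7, -0.1]
width: 0.0855
gripper_force: 0.0
clock: 29.25
position: [0.3982, 0.2613, 0.2353]
ee_rot: [-0.001, 0.687, 0.727, 0.001]
contact_force: [-0.5, -0.4, -0.3]
width: 0.0855
gripper_force: 0.0
```

View pics/c9.png

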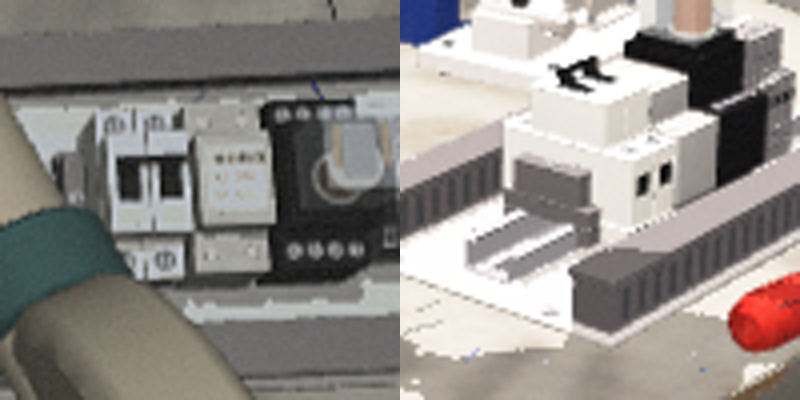

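Plug seated in line. One last look at the terminals' gap, on a picture framed to the right.

```bash
python3 - <<'E'
from h import *
i=imaging.get_image("top")[:,:,::-1]
cv2.imwrite("pics/c10.png",cv2.resize(i[190:270,440:520],None,fx=7,fy=7,interpolation=cv2.INTER_CUBIC))
E
```

```text
(no output)
```

View pics/c10.png

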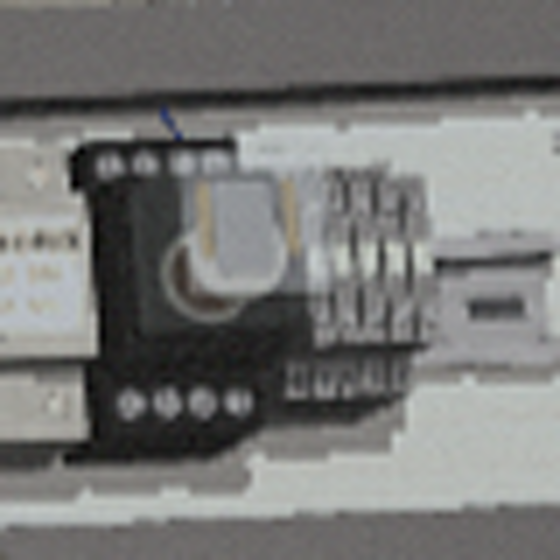

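```bash
python3 - <<'E'
from h import *
A=lambda p,z:cast((np.array(p)+.5)/7-.5+np.array((440,190)),z)
print("term nose right",A([(422,175),(432,345)],.076)); print("term sh left/right",A([(287,380),(410,375)],.054))
print("socket sh right",A([(235,150),(258,400)],.054))
E
```

```text
term nose right [[ 0.46138849 -0.10099091]
 [ 0.41814928 -0.10100387]]
term sh left/right [[ 0.41340365 -0.07228365]
 [ 0.41497252 -0.10320502]]
socket sh right [[ 0.47350155 -0.06198534]
 [ 0.40817667 -0.06475762]]
```

```bash
python3 -c "
from rig import ticket
print(ticket.sign_off())"
```

```text
the job is handed in; nothing more can be done
None
```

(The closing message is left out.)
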